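# Refit the platen roller and hold the printer lid at its balance point

## Task

Take the black rubber roller from the yellow parts rest and set it down, without dropping it, into the two raised V-shaped steel saddles of the opened label printer, one shaft end in each, and let go of it. Then grip the green bar of the leaning-back lid, swing the lid up to its over-centre balance point (where it would fall neither shut nor open) and finish while still holding it there, motionless, so that a colleague can pin the lid stay; do not let the lid swing down over the roller, and leave the cordless driver, the brush and the jar where they are.

Things in the scene. Friction and masses are not known exactly. Their poses are not given: they have to be found in the camera images.
- printer: Lower body of a desktop label printer, fixed to the bench: dark grey open tub 200 mm (x) by 170 mm (y), walls 60 mm high (front 55). Origin: centre of the underside, z up. Front at -x, lid hinge at +x; the lid leans back roughly to the robot's left. Two steel V saddles stand inside near the front. Aluminium box inside at the back (x 17 to 93 mm), top at z = 52 mm.
- saddle_mid (a point): Midway between the two saddles: the seated roller's centre (94 mm above the bench); axes as the printer's, the seated roller lies along y. The saddles stand at y = +55 and -55 mm, each 6 mm thick along y; V with 45 degree faces, mouth 31 mm wide and 10 mm above this point, bottom 6 mm below it. Between them room is free to 75 mm below this point.
- roller: Loose platen roller, 0.12 kg: black rubber cylinder 22 mm in diameter, 90 mm long, steel shaft 8 mm in diameter out 21 mm at each end. Origin at its centre; axis = its y (either way round is the same). Starts level in the yellow rest, centre 36 mm above the bench. Gripped across the middle from above, pads at centre height, the fingers touch nothing else there or in the saddles.
- rest: Yellow parts rest, fixed on the bench at the right: base 60 mm (x) by 130 mm (y), 6 mm thick, with two V posts at y = +55 and -55 mm, V mouths at z = 46 mm, in which the roller's shaft lies along the rest's y. Origin: centre of the underside.
- lid (a joint): Lid angle in rad about the printer's y through lid_hinge: 0 = shut (level, pointing to the front), 1.571 = upright, 2.3 = stop, leaning back (the start). It balances at 1.714, plate leaning 8 degrees past upright to the back: the bar then is 24 mm behind the hinge (printer +x), 163 mm above it. Trace of hinge friction (0.02 N m): let go over 0.1 rad from there, it falls.
- lid_bar (a point): Centre of the lid's green grab bar: round, 12 mm in diameter, parallel to the hinge, 165 mm from it in the plane of the lid plate; 96 mm of it is free between its side arms; the plate's edge is 40 mm from the bar's axis. It turns in the fingers, so a tool pointing straight down, closing across it, can pinch it and follow its arc.
- lid_hinge (a point): Middle of the lid's hinge axis, 105 mm above the bench; axes as the printer's: x to the back, y along the hinge. The lid, about 0.35 kg, is a grey plate 150 mm wide, 6 mm thick, 10 to 125 mm from the hinge, with a heavy black block (60 by 110 by 28 mm) on its inner side, which faces the printer's front when upright.
- driver: Bystander: white and black cordless driver lying down, 210 mm long along its x, 42 mm wide, 36 mm high. Origin on its underside.
- brush: Bystander: flat brush with a wooden handle lying along its x, 200 mm long, 42 mm wide, 20 mm high. Origin: middle of its underside.
- jar: Bystander: glass jar with blue cap, 56 mm in diameter, 70 mm high. Origin: centre of the underside.
There are look-alikes about, which are no part of the job. Of the things that look like the roller, the smallest one is meant.

How it is judged (in metres and radians):
On the way, in this order (a step that is already met when the one before it is completed fails the run):
1. the roller lies seated in both saddles, let go and at rest (x of roller in the frame of saddle_mid between -0.004 and 0.004 m and z of roller in the frame of saddle_mid between -0.004 and 0.004 m and y of roller in the frame of saddle_mid between -0.01 and 0.01 m and angle between the y axis of roller and the y axis of printer, either way round below 0.06 rad and contact force between the fingers and roller below 0.1 N and linear speed of roller below 0.03 m/s), for 0.3 s.
2. the lid stands at its balance point, held still by the fingers (value of joint lid between 1.654 and 1.774 rad and velocity of joint lid between -0.06 and 0.06 rad/s and contact force between the fingers and lid above 1 N), for 0.5 s.
At the end, for the whole second after the job is handed in: Roller released and at rest in both saddles (centre within 4 mm across and in height, 10 mm along, of saddle_mid, axis within 0.06 rad of the printer's y); lid within 0.06 rad of 1.714, moving less than 0.06 rad/s, with the fingers holding it (contact over 1 N) and the roller not touching it (all of step 1 and all of step 2 and contact force between lid and roller below 0.1 N); the arm keeps its last pose, push and grip.
It fails at once if the roller is dropped (falls free for more than about 18 mm) (linear speed of roller above 0.6 m/s and contact force between the fingers and roller below 0.02 N).
It fails at once if the lid swings down over the roller (below 1.2 rad) (value of joint lid below 1.2 rad).
It fails at once if the driver is moved more than 20 mm (distance of driver from where it was at the start of the episode above 0.02 m).
It fails at once if the brush is moved more than 20 mm (distance of brush from where it was at the start of the episode above 0.02 m).
It fails at once if the jar is moved more than 20 mm (distance of jar from where it was at the start of the episode above 0.02 m).
It also fails if it takes over 64 s, if anything falls off the work surface, if the arm or the gripper's body presses on something with over 40 N, if the wrist force passes 120 N, or if a joint passes its speed limit or range.

## Robot

A 6-joint arm with a two-finger parallel gripper is mounted at the origin on the work surface. World frame = base frame: x ahead of the robot, y to its left, z up, the work surface at z = 0. Lengths are in m, angles in degrees, forces in N, time in s.
With the tool pointing down it reaches from about 0.35 to 0.85 m from the base axis. Payload 8.1 kg.
Tool frame: the origin (TCP) lies between the finger pads, 19 mm behind the fingertips; this is the grasp point; z points along the fingers, x is the direction in which the jaws open and shut, and the axes are right-handed (so a half turn about z gives the same grasp; the last joint's range is limited). The gripper opens to 93 mm and grips with 3 to 60 N. Pads are 15 mm wide; open, the fingers measure 128 mm over their backs; the gripper's body (75 mm by 188 mm) begins 65 mm behind the grasp point.
Start: joints at [59.737, 7.471, 85.268, -0, 87.261, -4.893], TCP at [0.257, 0.542, 0.237] pointing down, gripper open.
Joint ranges: [-169.43, 169.43], [-51.17, 129.36], [1.28, 143.12], [-76.62, 256.62], [0, 156.53], [-152.29, 152.29]. Speed limits (degrees/s): [136.94, 136.94, 159.86, 180, 180, 180].

## Interface

Orientations are given as [roll, pitch, yaw] about the fixed x, y, z axes, in that order (R = Rz(yaw) Ry(pitch) Rx(roll)).
In Python, from rig import manip, vision gives the robot as it stands.
- The arm moves only by the tool move_arm, never from a script. Its argument "plan" is a list that holds one entry, the list of rows, each a list of 7 numbers: the finger opening in m, from 0 to 0.093, then the shift along the tool's x, y, z in m, then the turn, a rotation vector about the tool's x, y, z in rad. In form: [[[gripper, tx, ty, tz, rx, ry, rz], ...]]. A call has 1 to 12 rows; each row is the pose to reach, as a shift and turn from the pose commanded when the call began, along the tool's axes at that moment; what a row does not reach only later rows make up. A row lasts 1/8 s, in which the tool goes at most 62.5 mm and 10.7 degrees, less where a joint would pass 70% of its speed; a pose out of reach is approached as far as the arm can. A call with a gripper value outside its range is refused whole. The fingers move at their own pace and stop on an object; "newtons" is the grip in N (left out, the last holds). Time passes only in rows, so rows that repeat a pose let the fingers close. It gives the time, the measured TCP pose, the force and the opening at its end, in the units of the state.
- manip.state(): the state, without advancing time (a new reading comes with each control period).
- vision.camera(name): name is "scene" or "top" or "wrist"; returns a dict with "image" (384x512x3 uint8, red, green, blue), "depth" (384x512 float32, m along the optical axis (not along the pixel's ray), 0 where there is no reading), "fx", "fy", "cx", "cy" (pixels), "cam_to_world" (4x4, takes a point from camera to world coordinates); the wrist camera has in their place "hand_eye" (4x4, takes a point from camera to tool coordinates, whose origin is the TCP and whose axes are the tool frame's). Camera axes: x right, y down, z forward; pixel columns grow to the right and rows downward; lengths in m; the calibration is good to about 2 mm. A picture is of the moment at which its call begins: read the wrist's pose just before it.
- manip.hand_in(): hands the job in, once; it reports no verdict.
The state is a dict: "time": time; "joints": joint angles; "joint_vel": joint speeds; "joint_efforts": joint torques, N m; "tcp_pos": TCP position; "eef_rot": TCP orientation; "contact_force": force on the tool from outside, world axes, zero at the start; "wrist_torque": the same for the moment, N m; "gripper_width": finger opening in m.
Only numpy, scipy, OpenCV 4.12 (cv2) and the standard library are available. Lean on these libraries where they do the work, as an engineer would, in place of code of your own. Each camera call takes 0.05 s, during which the arm holds its last target. There are 200 camera calls.

## Working session

There is one attempt and no reset: what is moved stays moved. The work goes in short steps, Python scripts to look and compute and a tool call to move; the robot and the scene stay as the last step left them, time stands still between calls to the robot, and variables do not carry over. Pictures are saved under pics/ and viewed, about 8 in all and at most 12, crops included, and the job is handed in when it is done.

Besides the shell and the picture viewer there is one more tool, called after "Call:" in YAML: its name, and indented under it one key for each argument. move_arm: Moves the arm, as the interface text tells. Its arguments: {"type":"object","properties":{"plan":{"type":"array","items":{"type":"array","items":{"type":"array","items":{"type":"number"}}}},"newtons":{"type":"number"}},"required":["plan"]}

```bash
ls; mkdir -p pics
cat > h.py <<'E'
import numpy as np, cv2
from scipy.spatial.transform import Rotation as R
from rig import manip, vision
def snap(name,fn=None):
    s=manip.state(); c=vision.camera(name)
    if name=="wrist":
        T=np.eye(4);T[:3,:3]=R.from_euler('xyz',s['eef_rot'],degrees=True).as_matrix();T[:3,3]=s['tcp_pos']
        c['cam_to_world']=T@np.array(c['hand_eye'])
    d=c['depth'];v,u=np.mgrid[:d.shape[0],:d.shape[1]]
    P=np.stack([(u-c['cx'])/c['fx']*d,(v-c['cy'])/c['fy']*d,d],-1)
    M=np.array(c['cam_to_world']);c['P']=P@M[:3,:3].T+M[:3,3];c['P'][d==0]=np.nan
    if fn: cv2.imwrite('pics/'+fn,c['image'][...,::-1])
    np.savez('pics/'+name+'.npz',P=c['P'],image=c['image'])
    return c
def rows(s,target):  # world displacement -> tool
    return R.from_euler('xyz',s['eef_rot'],degrees=True).as_matrix().T@np.array(target)
E
python3 - <<'E'
from h import *
print(manip.state())
a=snap('scene');b=snap('top')
cv2.imwrite('pics/scene1.png',a['image'][...,::-1]);cv2.imwrite('pics/top1.png',b['image'][...,::-1])
E
```

```text
pics
{'time': 0.0, 'joints': array([ 5.97339737e+01,  7.51368939e+00,  8.53300245e+01, -6.10881480e-04,
        8.72624055e+01, -4.89330805e+00]), 'joint_vel': array([ 0.02249131, -0.00883173, -0.00322482,  0.06353582,  0.02245923,
        0.04341414]), 'joint_efforts': array([ 1.70743493e-03, -5.59851301e+01, -4.91766071e+01,  7.67996768e-02,
        3.53403669e-02, -1.41505434e-04]), 'tcp_pos': array([0.2568119 , 0.54165631, 0.23639508]), 'eef_rot': array([-1.79991556e+02,  1.05784685e-01,  6.46273193e+01]), 'contact_force': array([0.00767976, 0.43336695, 0.38336582]), 'wrist_torque': array([ 0.02229986,  0.0550137 , -0.04477241]), 'gripper_width': 0.09274488091627864}
```

View pics/scene1.png

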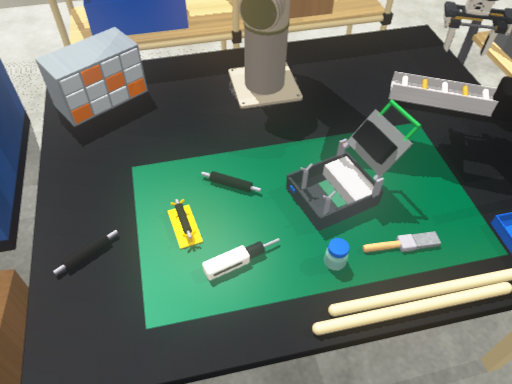

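View pics/top1.png

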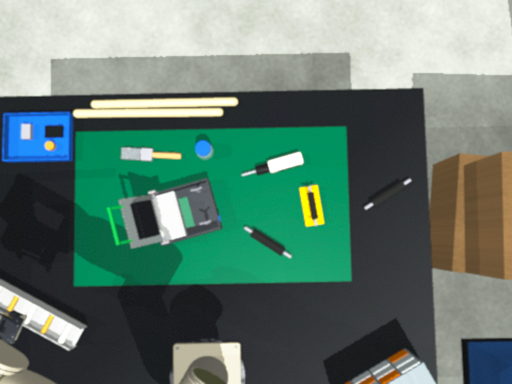

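Scene: roller candidates are the one in the yellow rest (scene 184,219 / top 312,205), one on the mat (scene 232,181 / top 267,242) and one on the black bench (scene 87,252 / top 388,193). The smallest, in the rest, is the one meant. The printer is at top (180,215), with the green bar at its left (118,226).

Run:
```python
from h import *
out=[]
for n in ('top','scene'):
    z=np.load(f'pics/{n}.npz');P=z['P'];I=z['image'];hsv=cv2.cvtColor(I,cv2.COLOR_RGB2HSV).astype(int)
    H,S,V=hsv[...,0],hsv[...,1],hsv[...,2]
    X,Y,Z=P[...,0],P[...,1],P[...,2]
    ye=(H>20)&(H<35)&(S>150)&(V>120)&(Z<0.08)&(Z>-.02)&(X>.2)&(X<.9)&(Y<0)&(Y>-.6)
    print(n,'yellow',ye.sum(),np.nanmedian(P[ye],0),cv2.minAreaRect(P[ye][:,:2].astype(np.float32)))
    c=np.nanmedian(P[ye],0)
    rd=(np.hypot(X-c[0],Y-c[1])<.075)&(Z>.03)&(V<70)
    q=P[rd];print('dark roller',len(q),q.mean(0),q.max(0),cv2.minAreaRect(q[:,:2].astype(np.float32)))
    gr=(H>50)&(H<75)&(S>150)&(V>150)&(Z>.1)
    q=P[gr];print('bar',len(q));
    if len(q): print(q.mean(0),q.min(0),q.max(0),cv2.minAreaRect(q[:,:2].astype(np.float32)))
    # printer: non-green z in 0.03..0.07
    pr=(Z>.04)&(Z<.075)&(X>.35)&(X<.75)&(Y>-.05)&(Y<.35)&(S<90)
    print('printer',pr.sum(),cv2.minAreaRect(P[pr][:,:2].astype(np.float32)))
    sd=(Z>.078)&(Z<.11)&(X>.35)&(X<.75)&(Y>-.05)&(Y<.35)
    print('saddle/hinge pts',sd.sum()); print(np.c_[np.argwhere(sd)[::max(1,sd.sum()//25)],P[sd][::max(1,sd.sum()//25)]].round(3))
    sc=4 if n=='top' else 4
    u0,v0=(95,165) if n=='top' else (270,90)
    cv2.imwrite(f'pics/crop_{n}.png',cv2.resize(I[v0:v0+(95 if n=='top' else 150),u0:u0+(135 if n=='top' else 160)],None,fx=5,fy=5,interpolation=cv2.INTER_CUBIC)[...,::-1][:600,:800])
```

```text
top yellow 581 [ 0.55146413 -0.35031596  0.00647433] ((0.551527202129364, -0.3566966652870178), (0.13350869715213776, 0.06449926644563675), 8.282824516296387)
dark roller 89 [ 0.54848232 -0.35456057  0.04530332] [ 0.58906221 -0.34519571  0.05349965] ((0.5495690107345581, -0.3547978699207306), (0.08023163676261902, 0.011938601732254028), 7.786177635192871)
bar 207
[0.49194563 0.23430947 0.22760017] [0.43726415 0.19585959 0.19603801] [0.54864653 0.25677749 0.24214762] ((0.4930574297904968, 0.22803810238838196), (0.11183640360832214, 0.03871310502290726), 15.027908325195312)
printer 1413 ((0.583145022392273, 0.05420134961605072), (0.26834696531295776, 0.22296561300754547), 12.072711944580078)
saddle/hinge pts 82
[[ 1.87e+02  2.00e+02  6.11e-01  5.00e-03  9.40e-02]
 [ 1.88e+02  1.98e+02  6.07e-01  1.00e-02  9.90e-02]
 [ 1.88e+02  2.01e+02  6.07e-01  1.00e-03  1.00e-01]
 [ 1.89e+02  1.94e+02  6.05e-01  2.40e-02  9.10e-02]
 [ 1.89e+02  1.97e+02  6.05e-01  1.50e-02  8.60e-02]
 [ 1.90e+02  1.91e+02  6.01e-01  3.20e-02  1.03e-01]
 [ 1.90e+02  1.94e+02  6.02e-01  2.40e-02  9.50e-02]
 [ 1.90e+0
[... 754 characters left out ...]
 4.93e-01  5.00e-03  1.03e-01]
 [ 2.24e+02  2.03e+02  4.93e-01 -4.00e-03  1.00e-01]
 [ 2.37e+02  1.66e+02  4.55e-01  1.11e-01  1.04e-01]
 [ 2.39e+02  1.66e+02  4.48e-01  1.11e-01  1.08e-01]
 [ 2.41e+02  1.69e+02  4.42e-01  1.01e-01  1.09e-01]
 [ 2.42e+02  1.69e+02  4.39e-01  1.01e-01  1.09e-01]
 [ 2.44e+02  1.64e+02  4.33e-01  1.19e-01  9.80e-02]]
scene yellow 703 [ 0.56526155 -0.357462    0.00669265] ((0.5416614413261414, -0.35736900568008423), (0.15823601186275482, 0.06056659296154976), 8.151741981506348)<stdin>:11: RuntimeWarning: Mean of empty slice.
  ret = um.true_divide(
Traceback (most recent call last):
ValueError: zero-size array to reduction operation maximum which has no identity
```

Call:
move_arm:
  plan:
    - [[0.093,0,0,-0.06,0,0,0.17],[0.093,0,0,-0.12,0,0,0.34],[0.093,0,0,-0.18,0,0,0.51],[0.093,-0.037,0.047,-0.18,0,0,0.68],[0.093,-0.074,0.095,-0.18,0,0,0.85],[0.093,-0.11,0.142,-0.18,0,0,1.02],[0.093,-0.147,0.19,-0.18,0,0,1.19],[0.093,-0.184,0.237,-0.18,0,0,1.36],[0.093,-0.221,0.284,-0.18,0,0,1.53],[0.093,-0.258,0.332,-0.18,0,0,1.7],[0.093,-0.294,0.379,-0.18,0,0,1.87],[0.093,-0.331,0.426,-0.18,0,0,2.04]]

```text
time: 1.6
tcp_pos: [0.5006, 0.0586, 0.4171]
eef_rot: [180.0, 0.0, -52.6]
contact_force: [0.3, 0.9, -0.6]
gripper_width: 0.0931
```

Run:
```python
from h import *
s=manip.state();print(s['time'],s['tcp_pos'],s['eef_rot'],s['joints'])
c=snap('wrist','w1.png');print(c['fx'],c['hand_eye'])
```

```text
1.6 [0.50056147 0.05864773 0.41707862] [ 1.79985784e+02  1.89484399e-02 -5.25747977e+01] [ 8.46954961e-01 -7.42694569e+00  8.16034843e+01  7.01102028e-03
  1.05846169e+02  5.34236634e+01]
264.30105512412666 [[ 9.99999211e-01 -4.73090442e-04  1.16367166e-03 -2.88652423e-04]
 [ 1.83122257e-04  9.71376050e-01  2.37546913e-01 -6.35957199e-02]
 [-1.24274396e-03 -2.37546513e-01  9.71375370e-01 -1.47587026e-01]
 [ 0.00000000e+00  0.00000000e+00  0.00000000e+00  1.00000000e+00]]
```

View pics/w1.png

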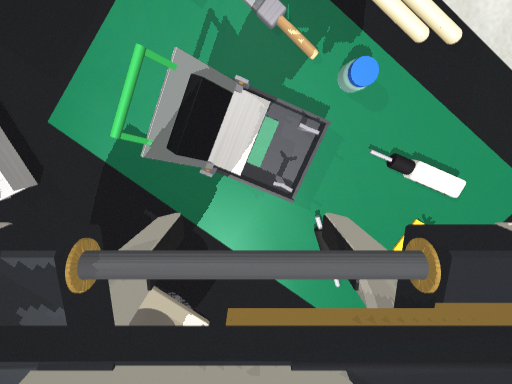

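The wrist view shows the printer well: saddles at (309,128) and (284,186), hinge ears at (240,83) and (208,168), bar from (140,47) to (117,135).

Run:
```python
from h import *
z=np.load('pics/wrist.npz');P=z['P'];I=z['image'];hsv=cv2.cvtColor(I,cv2.COLOR_RGB2HSV).astype(int)
H,S,V=hsv[...,0],hsv[...,1],hsv[...,2];Z=P[...,2]
m=np.zeros(Z.shape,bool);m[:210]=1
v,u=np.mgrid[:384,:512]
def rep(n,k):
    q=P[k];r=cv2.minAreaRect(q[:,:2].astype(np.float32));print(n,len(q),q.mean(0).round(4),r)
    return q
# saddles
for n,(a,b) in {'sA':(309,128),'sB':(284,186)}.items():
    k=(abs(u-a)<16)&(abs(v-b)<12)&(Z>.088)&(Z<.115); rep(n,k)
for n,(a,b) in {'hA':(240,83),'hB':(208,168)}.items():
    k=(abs(u-a)<9)&(abs(v-b)<9)&(Z>.09)&(Z<.125); rep(n,k)
bar=m&(H>48)&(H<75)&(S>150)&(V>120)&(Z>.15);q=rep('bar+arms',bar)
top=m&(H>48)&(H<75)&(S>150)&(V>120)&(Z>.222);q=rep('bar',top)
box=m&(Z>.047)&(Z<.057)&(V>150)&(S<60);rep('box',box)
wall=m&(Z>.05)&(Z<.066)&(V<110)&(u<340)&(u>150)&(P[...,0]>.4);rep('wall',wall)
```

```text
sA 79 [0.6055 0.0168 0.0971] ((0.6053537726402283, 0.01746041141450405), (0.0060277474112808704, 0.03576131910085678), 14.998064041137695)
sB 72 [ 0.4995 -0.0113  0.097 ] ((0.49917590618133545, -0.010562524199485779), (0.0061437590047717094, 0.03581039980053902), 14.704843521118164)
hA 182 [0.5892 0.1539 0.1133] ((0.587061882019043, 0.15253691375255585), (0.025906303897500038, 0.022639108821749687), 13.289285659790039)
hB 176 [0.446  0.1165 0.1129] ((0.4466998875141144, 0.11627943068742752), (0.023264259099960327, 0.024161839857697487), 15.86932373046875)
bar+arms 1433 [0.4952 0.235  0.2269] ((0.4932750463485718, 0.22619664669036865), (0.11200550943613052, 0.039428651332855225), 14.661020278930664)
bar 1093 [0.4927 0.2388 0.2322] ((0.4903058707714081, 0.23774780333042145), (0.11191153526306152, 0.015667356550693512), 14.562374114990234)
box 2901 [0.5248 0.1126 0.0522] ((0.42107611894607544, 0.1763227880001068), (0.14873890578746796, 0.7090952396392822), 56.304874420166016)
wall 780 [0.5706 0.0328 0.0576] ((0.5373087525367737, 0.06082402169704437), (0.1696469932794571, 0.19994938373565674), 14.998859405517578)
```

Call:
move_arm:
  plan:
    - [[0.093,0.04,0.035,0.01,0,0,0.064],[0.093,0.08,0.07,0.03,0,0,0.128],[0.093,0.12,0.106,0.055,0,0,0.192],[0.093,0.16,0.141,0.08,0,0,0.256],[0.093,0.2,0.177,0.105,0,0,0.32],[0.093,0.24,0.212,0.13,0,0,0.385],[0.093,0.28,0.248,0.155,0,0,0.45],[0.093,0.32,0.283,0.18,0,0,0.513],[0.093,0.32,0.283,0.197,0,0,0.513],[0.093,0.32,0.283,0.197,0,0,0.513]]

```text
time: 2.9
tcp_pos: [0.4713, -0.3646, 0.218]
eef_rot: [179.9, 0.2, -81.6]
contact_force: [0.1, 0.7, 1.1]
gripper_width: 0.0928
```

Run:
```python
from h import *
s=manip.state();print(s['time'],s['tcp_pos'],s['eef_rot'],s['joints'])
c=snap('wrist','w2.png');P=c['P'];V=c['image'].max(-1);Z=P[...,2]
k=(np.hypot(P[...,0]-.5512,P[...,1]+.3565)<.08)&(Z>.026)&(Z<.055)
for n,kk in (('dark',k&(V<90)),('all',k)):
    q=P[kk];print(n,len(q),q.mean(0),np.percentile(q[:,2],98),cv2.minAreaRect(q[:,:2].astype(np.float32)))
```

```text
2.9 [ 0.47128679 -0.36462073  0.21802989] [179.85208558   0.21939806 -81.64953164] [-4.26711898e+01  7.61528505e+00  8.71396492e+01  2.30911730e-02
  8.55086646e+01  3.89761974e+01]
dark 1385 [ 0.55051885 -0.35650822  0.04494771] 0.04800453025958268 ((0.5490984916687012, -0.3570874333381653), (0.08867696672677994, 0.020188912749290466), 8.056719779968262)
all 2008 [ 0.55258635 -0.35619126  0.04333036] 0.04779187835840403 ((0.54917311668396, -0.35668131709098816), (0.1323736011981964, 0.03662580996751785), 8.209099769592285)
```

View pics/w2.png

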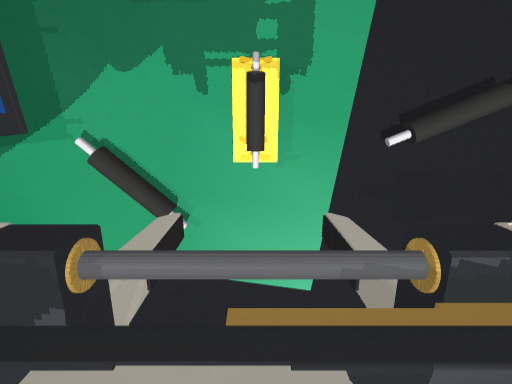

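Close view confirms: the roller in the rest at (256,110), 89 mm × 20 mm, top at 47–48 mm, is the smallest of the three (others at (130,180) and (460,110)). Approaching.

Call:
move_arm:
  plan:
    - [[0.093,0.002,-0.04,0.03,0,0,0],[0.093,0.004,-0.078,0.06,0,0,0],[0.093,0.004,-0.078,0.11,0,0,0],[0.093,0.004,-0.078,0.15,0,0,0],[0.093,0.004,-0.078,0.175,0,0,0],[0.093,0.004,-0.078,0.182,0,0,0],[0.093,0.004,-0.078,0.182,0,0,0],[0.093,0.004,-0.078,0.182,0,0,0]]
  newtons: 15

```text
time: 3.95
tcp_pos: [0.5514, -0.359, 0.0409]
eef_rot: [-179.9, -0.1, -81.6]
contact_force: [0.2, 0.0, 0.2]
gripper_width: 0.0929
```

Call:
move_arm:
  plan:
    - [[0.05,0,0,0,0,0,0],[0.035,0,0,0,0,0,0],[0.02,0,0,0,0,0,0],[0.01,0,0,0,0,0,0],[0.01,0,0,0,0,0,0],[0.01,0,0,0,0,0,0]]

```text
time: 4.7
tcp_pos: [0.55, -0.3583, 0.0383]
eef_rot: [180.0, 0.0, -81.6]
contact_force: [0.0, 0.5, -0.7]
gripper_width: 0.0375
```

Call:
move_arm:
  plan:
    - [[0.03,0,0,0.002,0,0,0],[0.01,0,0,0.002,0,0,0],[0.01,0,0,0.002,0,0,0],[0.01,0,0,0.002,0,0,0],[0.01,0,0,0.002,0,0,0],[0.01,0,0,0.002,0,0,0]]

```text
time: 5.45
tcp_pos: [0.5495, -0.356, 0.0357]
eef_rot: [179.9, 0.2, -81.6]
contact_force: [-1.4, 8.7, 3.8]
gripper_width: 0.0214
```

Call:
move_arm:
  plan:
    - [[0.01,0,0,-0.02,0,0,0],[0.01,0,0,-0.06,0,0,0],[0.01,0,0,-0.11,0,0,0],[0.01,-0.02,-0.003,-0.144,0,0,-0.01],[0.01,-0.06,-0.009,-0.144,0,0,-0.02],[0.01,-0.11,-0.017,-0.144,0,0,-0.03],[0.01,-0.165,-0.026,-0.144,0,0,-0.05],[0.01,-0.22,-0.034,-0.144,0,0,-0.07],[0.01,-0.275,-0.043,-0.144,0,0,-0.09],[0.01,-0.32,-0.05,-0.144,0,0,-0.1],[0.01,-0.345,-0.054,-0.144,0,0,-0.113],[0.01,-0.356,-0.0555,-0.144,0,0,-0.113]]

```text
time: 6.95
tcp_pos: [0.5537, 0.003, 0.1819]
eef_rot: [-179.9, -0.1, -75.1]
contact_force: [0.4, 0.4, -1.3]
gripper_width: 0.0216
```

Call:
move_arm:
  plan:
    - [[0.01,0,0,0,0,0,0],[0.01,0,0,0,0,0,0],[0.01,0,0,0,0,0,0],[0.01,0,0,0,0,0,0],[0.01,0,0,0,0,0,0],[0.01,0,0,0,0,0,0]]

```text
time: 7.7
tcp_pos: [0.5532, 0.0018, 0.1804]
eef_rot: [180.0, 0.0, -75.2]
contact_force: [-0.1, 0.9, -2.2]
gripper_width: 0.0215
```

Run:
```python
from h import *
for i in range(1):
    s=manip.state();print(s['time'],s['tcp_pos'],s['eef_rot'],s['joints'],s['gripper_width'])
d=np.array([.5523,.0034,.110])-s['tcp_pos'];print(rows(s,d))
c=snap('scene');P=c['P']
q=P[(np.hypot(P[...,0]-.55,P[...,1]-.0)<.085)&(P[...,2]>.165)&(P[...,2]<.2)&(c['image'].max(-1)<75)]
print(len(q), cv2.minAreaRect(q[:,:2].astype(np.float32)) if len(q) else 0)
cv2.imwrite('pics/s3.png',cv2.resize(c['image'][60:260,240:460],None,fx=3,fy=3,interpolation=cv2.INTER_CUBIC)[...,::-1])
```

```text
7.7 [0.55322346 0.00180061 0.18038663] [ 1.79997166e+02  3.49193828e-04 -7.51806324e+01] [-5.12331048e+00  2.18160338e+00  9.68692386e+01 -6.46322038e-04
  8.09519410e+01  7.00574235e+01] 0.02152148405384031
[-0.00178196  0.00048018  0.07038666]
159 ((0.5561864972114563, 0.003992125391960144), (0.08963444828987122, 0.022783851251006126), 11.049208641052246)
```

View pics/s3.png

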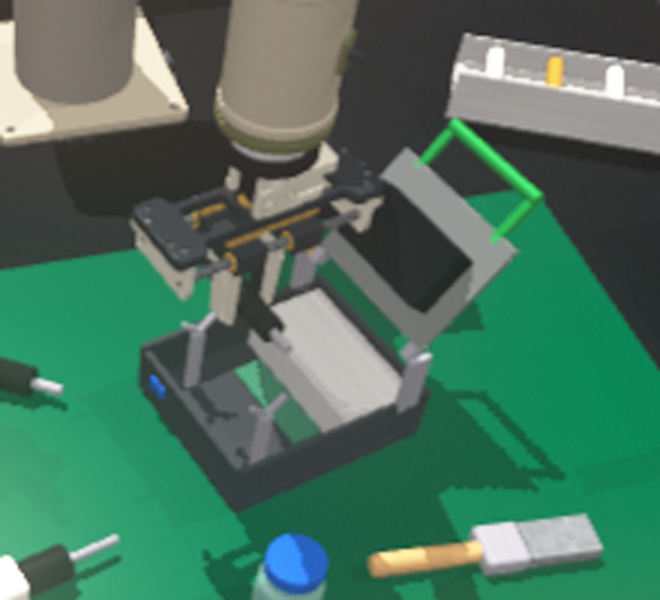

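Roller held level over the saddles (scene crop: shaft end at (285,342), saddles at (200,330) and (268,410)). Lowering.

Call:
move_arm:
  plan:
    - [[0.01,-0.0015,0.0005,0.03,0,0,0],[0.01,-0.0015,0.0005,0.055,0,0,0],[0.01,-0.0015,0.0005,0.065,0,0,0],[0.01,-0.0015,0.0005,0.072,0,0,0],[0.01,-0.0015,0.0005,0.076,0,0,0],[0.01,-0.0015,0.0005,0.079,0,0,0],[0.01,-0.0015,0.0005,0.082,0,0,0],[0.01,-0.0015,0.0005,0.084,0,0,0],[0.01,-0.0015,0.0005,0.085,0,0,0],[0.01,-0.0015,0.0005,0.085,0,0,0],[0.01,-0.0015,0.0005,0.085,0,0,0],[0.01,-0.0015,0.0005,0.085,0,0,0]]

```text
time: 9.25
tcp_pos: [0.5524, 0.0032, 0.0955]
eef_rot: [-180.0, -0.0, -75.2]
contact_force: [-0.0, 0.0, -1.3]
gripper_width: 0.0214
```

Run:
```python
from h import *
s=manip.state();print(s['tcp_pos'],s['contact_force'],s['wrist_torque'],rows(s,np.array([.5523,.0034,.094])-s['tcp_pos']))
```

```text
[0.55242157 0.00324656 0.09553094] [-0.01798112  0.04838047 -1.32861598] [-0.04051287  0.14919153  0.06320455] [-1.79533049e-04  7.84862472e-05  1.53091793e-03]
```

Call:
move_arm:
  plan:
    - [[0.01,0,0,0.001,0,0,0],[0.01,0,0,0.002,0,0,0],[0.01,0,0,0.002,0,0,0],[0.01,0,0,0.002,0,0,0]]

```text
time: 9.75
tcp_pos: [0.5526, 0.0034, 0.0942]
eef_rot: [-180.0, 0.0, -75.2]
contact_force: [-2.5, 0.8, 5.8]
gripper_width: 0.0218
```

Call:
move_arm:
  plan:
    - [[0.025,0,0,0,0,0,0],[0.03,0,0,0,0,0,0],[0.04,0,0,0,0,0,0],[0.05,0,0,0,0,0,0],[0.055,0,0,0,0,0,0],[0.06,0,0,0,0,0,0],[0.06,0,0,0,0,0,0],[0.06,0,0,0,0,0,0]]

```text
time: 10.75
tcp_pos: [0.5523, 0.0032, 0.0934]
eef_rot: [180.0, 0.0, -75.2]
contact_force: [0.1, -1.0, 0.3]
gripper_width: 0.0602
```

Call:
move_arm:
  plan:
    - [[0.06,0,0,-0.015,0,0,0],[0.06,0,0,-0.04,0,0,0],[0.06,0,0,-0.08,0,0,0],[0.06,0,0,-0.13,0,0,0],[0.06,0,0,-0.18,0,0,0],[0.06,0,0.04,-0.22,0,0,0],[0.06,0,0.08,-0.24,0,0,0],[0.06,0,0.1,-0.24,0,0,0],[0.06,0,0.1,-0.24,0,0,0],[0.06,0,0.1,-0.24,0,0,0]]

```text
time: 12.0
tcp_pos: [0.456, -0.0222, 0.3338]
eef_rot: [-180.0, -0.0, -75.2]
contact_force: [0.4, 1.1, 0.1]
gripper_width: 0.0602
```

Run:
```python
from h import *
s=manip.state();print(s['time'],s['tcp_pos'],s['eef_rot'],s['joints'],s['gripper_width'])
c=snap('wrist','w4.png');P=c['P'];I=c['image'];Z=P[...,2]
hsv=cv2.cvtColor(I,cv2.COLOR_RGB2HSV).astype(int);H,S,V=hsv[...,0],hsv[...,1],hsv[...,2]
q=P[(np.hypot(P[...,0]-.5523,P[...,1]-.0034)<.08)&(Z>.09)&(Z<.12)&(V<80)]
print(len(q),q.mean(0),np.percentile(q[:,2],97),cv2.minAreaRect(q[:,:2].astype(np.float32)))
g=(H>48)&(H<75)&(S>150)&(V>120)&(Z>.222)
q=P[g];print('bar',len(q),q.mean(0),np.percentile(q[:,2],[50,97]),cv2.minAreaRect(q[:,:2].astype(np.float32)))
```

```text
12.0 [ 0.45601569 -0.02223083  0.33376074] [-1.79965033e+02 -6.82346699e-03 -7.51767567e+01] [-9.23621555e+00 -1.62053035e+01  9.78074008e+01  8.11116038e-03
  9.83631915e+01  6.59417212e+01] 0.060168757509872633
1081 [0.55379046 0.00379036 0.10264264] 0.10572092249368567 ((0.5585579872131348, 0.004926484078168869), (0.10463304817676544, 0.02786756493151188), 19.484676361083984)
bar 63 [0.4411671  0.21976031 0.22436171] [0.22425531 0.22688313] ((0.4410678446292877, 0.21891191601753235), (0.007431774400174618, 0.005778621416538954), 11.786478042602539)
```

View pics/w4.png

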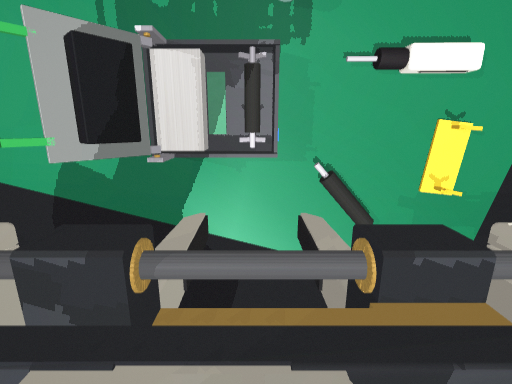

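Roller seated in both saddles (wrist view: shaft ends in saddles at (253,52) and (253,140); top at 105.7 mm against 105 mm expected). Now the bar.

Call:
move_arm:
  plan:
    - [[0.06,-0.04,0,0,0,0,0],[0.06,-0.09,0,0,0,0,0],[0.06,-0.145,0,0,0,0,0],[0.06,-0.2,0,0,0,0,0],[0.06,-0.235,0,0,0,0,0],[0.06,-0.2445,0,0,0,0,0],[0.06,-0.2445,0,0,0,0,0],[0.06,-0.2445,0,0,0,0,0]]

```text
time: 13.05
tcp_pos: [0.3936, 0.2131, 0.3333]
eef_rot: [180.0, -0.0, -75.2]
contact_force: [0.5, -0.2, 0.3]
gripper_width: 0.0603
```

Run:
```python
from h import *
s=manip.state();print(s['time'],s['tcp_pos'],s['eef_rot'],s['joints'],s['gripper_width'])
c=snap('wrist','w5.png');P=c['P'];I=c['image'];Z=P[...,2]
hsv=cv2.cvtColor(I,cv2.COLOR_RGB2HSV).astype(int);H,S,V=hsv[...,0],hsv[...,1],hsv[...,2]
px=np.array([-.259,.966,0]);py=np.array([-.966,-.259,0]);h=np.array([.5168,.1344,.105])
g=(H>48)&(H<75)&(S>150)&(V>120)&(Z>.15);q=P[g]
rel=(q-h)@np.c_[px,py,[0,0,1]]
b=rel[abs(rel[:,1])<.04];print('bar rel hinge',len(b),np.percentile(b,[3,50,97],axis=0).round(4),'y ext',np.percentile(rel[:,1],[1,99]))
q=P[(abs((P-h)@py)<.06)&(Z>.12)&(S<60)];r=(q-h)@np.c_[px,[0,0,1]];print(len(r))
w=h+px*np.median(b[:,0])+[0,0,.126];print('bar world',w,'tool d',rows(s,w-s['tcp_pos']))
q=P[(np.hypot(P[...,0]-.5523,P[...,1]-.0034)<.045)&(Z>.09)&(Z<.12)&(V<80)]
if len(q):print('roller',len(q),q.mean(0),np.percentile(q[:,2],97))
```

```text
13.05 [0.39360547 0.21311618 0.33326831] [ 1.79976886e+02 -2.66903733e-02 -7.52345096e+01] [ 2.18838611e+01 -1.75898960e+01  9.89757440e+01 -2.38915246e-02
  9.86403945e+01  9.71147923e+01] 0.060345128057079436
bar rel hinge 1286 [[ 0.1036 -0.0378  0.1249]
 [ 0.109  -0.0033  0.1285]
 [ 0.1147  0.037   0.1302]] y ext [-0.05644972  0.05453075]
7688
bar world [0.48856053 0.23972558 0.231     ] tool d [-0.00157776 -0.09864238  0.1022278 ]
roller 1264 [0.55225608 0.00782773 0.10172048] 0.10596311250007524
```

Call:
move_arm:
  plan:
    - [[0.06,-0.001,-0.04,0,0,0,0],[0.06,-0.0015,-0.08,0,0,0,0],[0.06,-0.0015,-0.0985,0.01,0,0,0],[0.06,-0.0015,-0.0985,0.035,0,0,0],[0.06,-0.0015,-0.0985,0.065,0,0,0],[0.06,-0.0015,-0.0985,0.09,0,0,0],[0.06,-0.0015,-0.0985,0.102,0,0,0],[0.06,-0.0015,-0.0985,0.102,0,0,0],[0.06,-0.0015,-0.0985,0.102,0,0,0]]
  newtons: 15

```text
time: 14.22
tcp_pos: [0.4887, 0.2406, 0.2328]
eef_rot: [-179.9, 0.0, -75.2]
contact_force: [-0.5, 0.3, -0.2]
gripper_width: 0.0598
```

Call:
move_arm:
  plan:
    - [[0.03,0,0,0,0,0,0],[0.02,0,0,0,0,0,0],[0.01,0,0,0,0,0,0],[0.004,0,0,0,0,0,0],[0.004,0,0,0,0,0,0],[0.004,0,0,0,0,0,0],[0.004,0,0,0,0,0,0],[0.004,0,0,0,0,0,0],[0.004,0,0,0,0,0,0]]
  newtons: 15

```text
time: 15.35
tcp_pos: [0.488, 0.2405, 0.2314]
eef_rot: [180.0, -0.0, -75.2]
contact_force: [-0.2, -3.0, 0.6]
gripper_width: 0.0113
```

Call:
move_arm:
  plan:
    - [[0.004,0.0063,0,-0.0053,0,0,0],[0.004,0.0128,0,-0.0104,0,0,0],[0.004,0.021,0,-0.016,0,0,0],[0.004,0.0295,0,-0.021,0,0,0],[0.004,0.0383,0,-0.0256,0,0,0],[0.004,0.0473,0,-0.0296,0,0,0],[0.004,0.0566,0,-0.0331,0,0,0],[0.004,0.066,0,-0.036,0,0,0],[0.004,0.074,0,-0.038,0,0,0],[0.004,0.0805,0,-0.0393,0,0,0],[0.004,0.0864,0,-0.0403,0,0,0],[0.004,0.0864,0,-0.0403,0,0,0]]
  newtons: 20

```text
time: 16.85
tcp_pos: [0.5101, 0.1566, 0.2716]
eef_rot: [180.0, -0.0, -75.2]
contact_force: [-1.9, 0.4, 1.0]
gripper_width: 0.0112
```

Call:
move_arm:
  plan:
    - [[0.004,0,0,0,0,0,0],[0.004,0,0,0,0,0,0],[0.004,0,0,0,0,0,0],[0.004,0,0,0,0,0,0],[0.004,0,0,0,0,0,0],[0.004,0,0,0,0,0,0]]

```text
time: 17.6
tcp_pos: [0.51, 0.1572, 0.2715]
eef_rot: [180.0, 0.0, -75.2]
contact_force: [0.2, 0.3, -2.2]
gripper_width: 0.0115
```

Run:
```python
from h import *
s=manip.state();print(s['time'],s['tcp_pos'],s['contact_force'],s['gripper_width'])
px=np.array([-.259,.966,0]);h=np.array([.5168,.1344,.105]);r=s['tcp_pos']-h;print('tcp rel hinge x,z',r@px,r[2],'angle',np.arctan2(r[2],-(r@px)))
c=snap('scene');P=c['P'];I=c['image'];Z=P[...,2]
hsv=cv2.cvtColor(I,cv2.COLOR_RGB2HSV).astype(int);H,S,V=hsv[...,0],hsv[...,1],hsv[...,2]
q=P[(H>48)&(H<75)&(S>150)&(V>100)&(Z>.23)];print('green',len(q),np.c_[(q-h)@px,(q-h)[:,2]].mean(0))
q=P[(np.hypot(P[...,0]-.5523,P[...,1]-.0034)<.06)&(Z>.09)&(Z<.12)&(V<80)]
print('roller',len(q),q.mean(0) if len(q) else '',np.percentile(q[:,2],97),cv2.minAreaRect(q[:,:2].astype(np.float32)))
cv2.imwrite('pics/s6.png',cv2.resize(I[60:260,240:460],None,fx=3,fy=3,interpolation=cv2.INTER_CUBIC)[...,::-1])
```

```text
17.6 [0.50998988 0.15716044 0.27150953] [ 0.19877114  0.32203956 -2.15067898] 0.011482794839835837
tcp rel hinge x,z 0.023750409543463663 0.1665095279763582 angle 1.7124775759028077
green 163 [0.0200604  0.15547603]
roller 234 [0.55664692 0.00075912 0.10082974] 0.10684206440599019 ((0.5551463961601257, 0.0035239681601524353), (0.09277454018592834, 0.023531639948487282), 15.347149848937988)
```

View pics/s6.png

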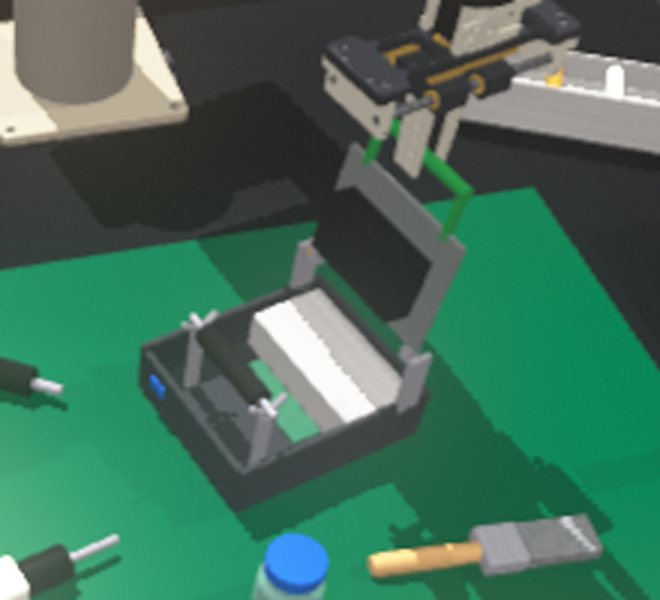

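Lid upright, bar pinched at (410,150), roller in both saddles at (197,322) and (268,405), bystanders unmoved; angle from the TCP is 1.712 rad. Handing in.

```bash
python3 -c "
from rig import manip
print(manip.hand_in())"
```

```text
the job is handed in; nothing more can be done
None
```

The roller is released in both printer saddles, and I handed the job in with the gripper still holding the lid's green bar at the balance point. No verdict was reported.

- **Roller:** in the final scene image its centre is within about 3 mm of the saddle midpoint. Its axis is at 15.3° against about 14.9° for the printer. Its top measured 105.7–106.8 mm, where 105 mm is expected. The lid stands clear of it.
- **Lid:** the angle worked out from the tool position is 1.712 rad, against the 1.714 rad target. The tool moved under 1 mm over the last 0.75 s, and the fingers are stopped on the bar at 11.5 mm opening with a 20 N grip setting.
- **Driver, brush and jar:** the arm never came near them. In the last picture the jar, the brush and the visible tip of the driver were where they started. I judged that by eye and did not measure it.
- **Time:** the run took 17.6 s of the 64 s allowed.

None of the checks failed. One loose reading was the visible green of the lid, which averaged 20 mm behind the hinge rather than 24 mm. That average includes the side arms, so I relied on the tool position instead.

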